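Load the embossing plate under the holder's spring clip

TASK

The brass embossing plate lies in the mouth of its bench holder and is to be clamped there so that its face can be brushed clean. With one fingertip hold the spring clip's thumb bar fully down, and with the other push the plate along the channel beneath the raised jaw until it meets the end stop; keep the clip down until the plate is home, so that the jaw does not drag over its face, then let the clip close on it and move clear. Only press and push: never lift the plate, and leave the wax block, the dye jar and the pricking iron alone.

Things in the scene. Friction and masses are not known exactly. Their poses are not given: they have to be found in the camera images.
- holder: Bench holder, fixed: dark steel sole 148 x 112 x 8 mm with a hardwood bed, bed top 20 mm above the bench. Origin on the bench under the clip's spindle, level with the mouth end of the jaw. Own x: the way the plate is pushed in (away from the robot within 22 degrees); y: towards the thumb bar; z up. The spindle lies along x, 30 mm up; its two bearings at x = -96 and 32 mm are 37 mm high
- mouth (a point): Mouth end of the channel, on the bed at its mid-width: x = -80, y = -33, z = 20 mm in the holder's frame. The channel runs from here along the holder's x to the end stop (a steel block, face at x = 34 mm, 30 mm high); it is 43 mm wide (y from -54.5 to -11.5 mm) between brass guides that stand 5 mm above the bed. Behind the plate the bed is bare
- plate: Brass embossing plate, loose, 50 (own x) x 40 (own y) x 9 mm, 160 g, a raised leaf under 1 mm high on its face. Origin at the centre of its underside; own x lies along the channel. It starts flat on the bed in the channel, its front edge 4 to 14 mm short of the jaw; on the bed its top is 29 mm above the bench
- plate_home (a point): Where the plate's origin (centre of its underside) is when it is home against the end stop: on the bed, at x = 9, y = -33, z = 20 mm in the holder's frame
- bar_mid (a point): Top of the thumb bar at mid-length, moving with the clip. The bar is a smooth steel roll, 10 mm thick and 84 mm long, parallel to the channel (holder x from -92 to -8 mm), so a fingertip can slide along it while pressing. At rest its top is 34.5 mm above the bench, at holder y = 37 mm; fully down 21.5 mm (below the plate's top), at y = 35 mm. A steel flap joins it to the spindle
- jaw_lip (a point): Underside of the jaw's lip at its mouth end, moving with the clip: a steel roll 6 mm thick and 26 mm long over the channel, holder x from 0 to 26 mm, y = -23 mm. At rest it is 4 mm above the bed and blocks the plate; with the thumb bar fully down it is 12 mm above the bed
- clip (a joint): Angle of the spring clip on its spindle (rad): 0 at rest, grows as the thumb bar goes down, 0.36 fully down (firm stop). At about 0.205 the jaw rests on the 9 mm plate, from 0.22 on it is clear of it. The bar needs about 6 N at first and 10 N fully down, and springs back when let go
- wax: Block of yellow beeswax, 36 x 58 x 20 mm, on the bench beside the thumb bar. Origin at the centre of its underside
- jar: Dye jar with turquoise lid, 43 mm across and 50 mm high, on the bench beyond the end stop. Origin at the centre of its underside
- iron: Steel pricking iron (a flat four-toothed punch), 24 x 102 x 10 mm, lying on the bench along the other side of the holder. Origin at the centre of its underside
Mind the look-alikes: they are no part of the job. What is meant by the plate is not brown or purple, and is the larger of those in its own colour.

How it is judged:
By the outcome, as a careful person would: the job done as asked, in the order asked, and still so for the second after the job is handed in, with the robot touching nothing.
It also fails if it takes over 50 s, if anything falls off the work surface, if the arm or the gripper's body presses on something with over 40 N, if the wrist force passes 120 N, or if a joint passes its speed limit or range.

ROBOT

A 6-joint arm with a two-finger parallel gripper is mounted at the origin on a cart in front of the work surface, level with it; the furniture and walls round the work are solid. World frame = base frame: x ahead of the robot, y to its left, z up, the work surface at z = 0. Lengths are in m, angles in rad, forces in N, time in s.
With the tool pointing down it reaches from about 0.35 to 0.725 m from the base axis. Payload 4.3 kg.
Tool frame: the origin (TCP) lies at the very end of the fingers, on their centre line; the grasp point (between the pads) lies 19 mm behind it; z points along the fingers, y is the line along which they close (so a half turn about z gives the same grasp; the last joint's range is limited). The gripper opens to 85 mm and grips with 20 to 120 N. Pads are 22 mm wide; open, the fingers measure 114 mm over their backs; the gripper's body (76 mm by 85 mm) begins 54 mm behind the grasp point. The pads swing forward as they close: fully open they stand 13 mm farther back than shut.
Start: joints at [1.142, 0.377, 0.081, 1.274, 0, 1.46], TCP at [0.18, 0.546, 0.231] pointing down, gripper open.
Joint ranges: [-2.72, 2.72], [-0.84, 1.66], [-1.02, 1.22], [-1.77, 2.12], [-1.37, 1.28], [-3.14, 3.14]. Speed limits (rad/s): [2.57, 2.57, 3.14, 3.14, 3.14, 3.14].

INTERFACE

Orientations are given as a rotation vector (axis times angle).
In Python, from bench import r gives the robot as it stands.
- The arm moves only by the tool servo_tool, never from a script. Its argument "increments" is a list of rows, each a list of 3 entries, a list of its own where there are three numbers: the shift along the world's x, y, z each as a share of 4 cm, from -1 to 1, then the turn about the world's z as a share of 6 degrees, from -1 to 1, then the gripper's target within -1 to 1 (shut at 1, half-way at 0, fully open at -1). In form: [[[dx, dy, dz], yaw, claw], ...]. A call has 1 to 12 rows; each row shifts and turns the commanded pose from where the row before left it; what a row does not reach is not made up. A row lasts 1/12 s, in which the tool goes at most 41.7 mm and 7.16 degrees, less where a joint would pass 70% of its speed; a pose out of reach is approached as far as the arm can. A call with a number of a shift or a turn outside -1 to 1 is refused whole. A call with a gripper value outside its range is refused whole. The fingers move at their own pace and stop on an object; "squeeze" is the grip in N (left out, the last holds). Time passes only in rows, so rows that do not move let the fingers close. It gives the time, the measured TCP pose, the force, the opening and the grip force at its end, in the units of the state.
- r.get_state(): the state, without advancing time (a new reading comes with each control period).
- r.snapshot(name): name is "scene" or "top"; returns the picture (480x640x3 uint8, red, green, blue); there is no depth.
- r.camera_params(name): a dict with "K" (3x3 intrinsics, pixels), "dist_coeffs" ([k1, k2, p1, p2, k3] as OpenCV has them; the pictures are not rectified), "xyz" and "attitude" of the camera in the world. Camera axes: x right, y down, z forward; pixel columns grow to the right and rows downward; lengths in m; the calibration is good to about 2 mm. A picture is of the moment at which its call begins. camera_params takes no time and is no camera call.
- r.finish_job(): hands the job in; it is judged then, once.
Trained networks look in the newest picture that a camera, given by its name, has taken for a name from the list of things; names that differ only in an ending like _2 or _b are one class to them, and where a whole thing is asked for, a point or a joint stands for the part that bears it (a point fixed in the world has none). Each returns a list of dicts, best first, with "confidence" (0 to 1); they miss things now and then, are a little off and sometimes report something else, mostly with a low value. They report only what shows in the picture. A call takes as long as a camera call. They do not tell look-alikes from the thing itself.
- r.outline_of(query, camera): "mask" (480x640 bool, what is visible of it).
- r.spot_point(query, camera): "centre" ([x, y, z] in m, in world coordinates, good to about 4 mm: a listed point, or the origin of a listed thing).
The state is a dict: "time_s": time; "q": joint angles; "joint_vel": joint speeds; "joint_efforts": joint torques, N m; "eef_pos": TCP position; "eef_rot": TCP orientation; "contact_force": force on the tool from outside, world axes, zero at the start; "moment": the same for the moment, N m; "opening": opening from 0.0 (shut) to 1.0 (fully open); "gripper_force": force on a finger pad.
Only numpy, scipy, OpenCV 4.12 (cv2) and the standard library are available. Lean on these libraries where they do the work, as an engineer would, in place of code of your own. Each camera call takes 0.05 s, during which the arm holds its last target. There are 200 camera calls.

## Working session

There is one attempt and no reset: what is moved stays moved. The work goes in short steps, Python scripts to look and compute and a tool call to move; the robot and the scene stay as the last step left them, time stands still between calls to the robot, and variables do not carry over. Pictures are saved under pics/ and viewed, at most 10 in all, crops included, and the job is handed in when it is done.

Besides the shell and the picture viewer there is one more tool, called as name(argument=value, ...) on one line, values as JSON. servo_tool: Moves the arm, as the interface text tells. Its arguments: {"type":"object","properties":{"increments":{"type":"array"},"squeeze":{"type":"number"}},"required":["increments"]}

```bash
mkdir -p pics; ls
python3 - <<'E'
from bench import r
import cv2,numpy as np
for c in("top","scene"):
    im=r.snapshot(c); cv2.imwrite(f"pics/{c}1.png",im[:,:,::-1])
    p=r.camera_params(c); print(c,np.round(p["K"],1).tolist(),np.round(p["dist_coeffs"],4),p["xyz"],p["attitude"])
    for q in("holder","mouth","plate","plate_home","bar_mid","jaw_lip","wax","jar","iron"):
        print(q,[(np.round(d["centre"],4).tolist(),round(d["confidence"],2)) for d in r.spot_point(q,c)][:4])
s=r.get_state();print(s)
E
```

```text
pics
top [[624.0, 0.0, 311.3], [0.0, 624.0, 240.3], [0.0, 0.0, 1.0]] [0.0626 0.     0.     0.     0.    ] [ 0.47323627 -0.26652499  1.05486585] [-2.12208205  2.18269577 -0.17911311]
holder [([0.6015, -0.2148, 0.0019], 0.77)]
mouth [([0.5421, -0.2704, 0.0216], 0.56)]
plate [([0.5651, -0.4827, -0.0023], 0.92), ([0.626, -0.4038, 0.0002], 0.79), ([0.5845, -0.2507, 0.0235], 0.61), ([0.7405, -0.3792, 0.001], 0.6)]
plate_home [([0.6234, -0.2453, 0.0246], 0.79)]
bar_mid [([0.5462, -0.1925, 0.0313], 0.71), ([0.6647, -0.1383, -0.0047], 0.34)]
jaw_lip [([0.6138, -0.2362, 0.0251], 0.85)]
wax [([0.56, -0.1087, -0.001], 0.75)]
jar [([0.6654, -0.1373, -0.0025], 0.95), ([0.5469, -0.1918, 0.032], 0.48)]
iron [([0.622, -0.329, -0.0015], 0.64)]
scene [[495.3, 0.0, 317.0], [0.0, 495.3, 239.4], [0.0, 0.0, 1.0]] [0.0288 0.     0.     0.     0.    ] [0.16466011 0.0580143  0.69404665] [-1.21817566  2.39506603 -0.90891477]
holder [([0.6025, -0.2105, -0.0009], 0.98)]
mouth [([0.5838, -0.2522, 0.0185], 0.16)]
plate [([0.629, -0.4029, -0.0016], 0.78), ([0.7374, -0.3743, 0.0016], 0.77), ([0.5783, -0.2545, 0.0183
[... 272 characters left out ...]
me_s': 1.0, 'q': array([ 1.14167734e+00,  3.77283340e-01,  8.10326794e-02,  1.27436594e+00,
       -1.65544613e-05,  1.46052108e+00]), 'joint_vel': array([-7.77061406e-05,  9.81329259e-04,  1.08102895e-03, -2.05106752e-03,
        2.78149023e-06, -1.45830483e-03]), 'joint_efforts': array([-1.07331778e-04, -4.63527596e+01,  2.70165235e+01,  2.26380498e-04,
        5.23226322e-05,  4.78288939e-06]), 'eef_pos': array([0.18025843, 0.54608559, 0.23135158]), 'eef_rot': array([4.98709633e-01, 3.10169178e+00, 2.65172153e-04]), 'contact_force': array([-0.42079845,  0.754171  ,  0.22262356]), 'moment': array([ 0.05693594, -0.00033863,  0.00913292]), 'gripper_force': 0.0, 'opening': 0.9976708108814533}
```

View pics/top1.png

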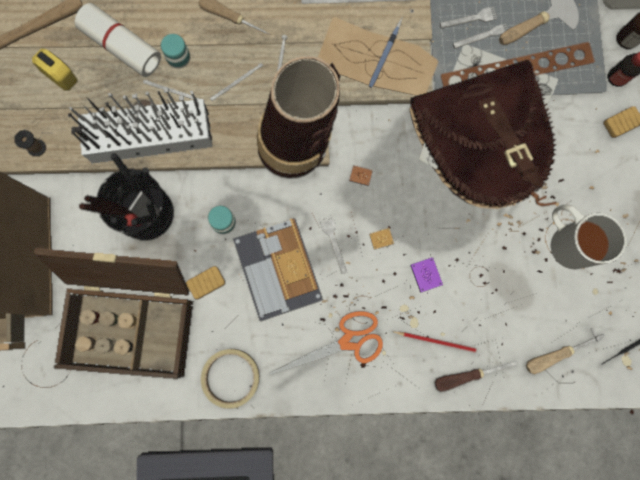

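View pics/scene1.png

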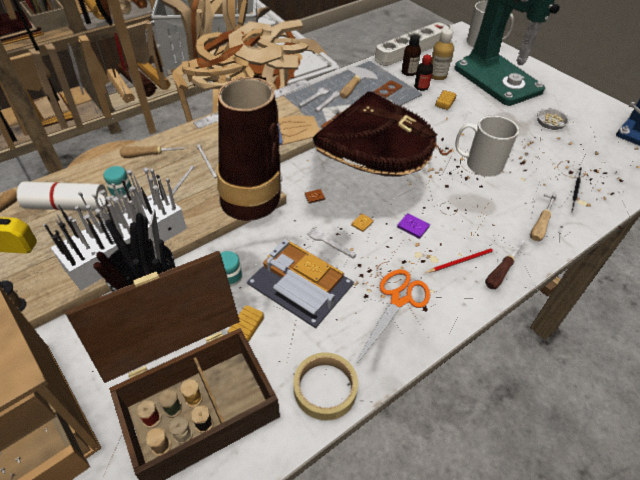

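The top view shows the holder around (278,270): the clip with its grey flap on the left, and the bed with the plate on the right at about (292,265). The wax is at (206,281), the jar at (221,219) and the iron at (330,245). A box with an open lid stands at (120,320). I'll zoom in and fit the pose.

```bash
cat > h.py <<'E'
import cv2,numpy as np
from scipy.spatial.transform import Rotation as R
from bench import r
def proj(P,c):
    p=r.camera_params(c);Rm=R.from_rotvec(p["attitude"]).as_matrix()
    Rc=Rm.T; t=-Rc@np.array(p["xyz"])
    return cv2.projectPoints(np.array(P,float).reshape(-1,3),cv2.Rodrigues(Rc)[0],t,np.array(p["K"]),np.array(p["dist_coeffs"]))[0].reshape(-1,2)
def ray(uv,z,c):
    p=r.camera_params(c);Rm=R.from_rotvec(p["attitude"]).as_matrix()
    n=cv2.undistortPoints(np.array(uv,float).reshape(-1,1,2),np.array(p["K"]),np.array(p["dist_coeffs"])).reshape(-1,2)
    d=np.c_[n,np.ones(len(n))]@Rm.T;o=np.array(p["xyz"])
    return o+d*((z-o[2])/d[:,2])[:,None]
def H(P,pose):  # holder->world, pose x,y,yaw
    P=np.array(P,float).reshape(-1,3);x,y,a=pose;c,s=np.cos(a),np.sin(a)
    return np.c_[x+c*P[:,0]-s*P[:,1],y+s*P[:,0]+c*P[:,1],P[:,2]]
E
python3 - <<'E'
from h import *
for c in("top","scene"):
    r.snapshot(c)
    m=r.outline_of("holder",c)[0]["mask"].astype(np.uint8)
    k,_=cv2.findContours(m,0,1);k=max(k,key=cv2.contourArea)
    q=ray(k[:,0,:],0.01,c).astype(np.float32)
    rc=cv2.minAreaRect(q[:,:2]*1000);print(c,rc)
im=cv2.imread("pics/top1.png")[205:335,195:360];cv2.imwrite("pics/c1.png",cv2.resize(im,None,fx=4.5,fy=4.5,interpolation=2))
E
```

```text
top ((581.5908203125, -229.55691528320312), (148.59420776367188, 113.79637908935547), 17.246614456176758)
scene ((582.7822875976562, -225.27557373046875), (159.28717041015625, 119.84808349609375), 17.5673770904541)
```

View pics/c1.png

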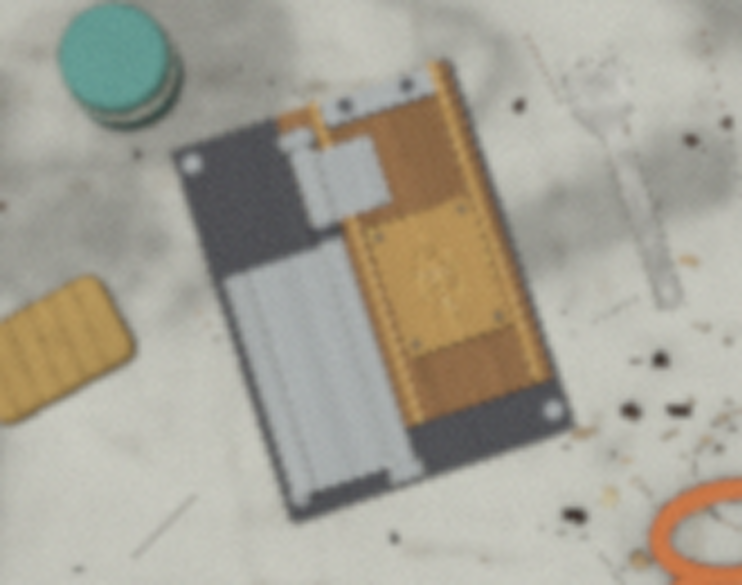

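Run:
```python
from h import *
from scipy.optimize import least_squares
px=np.array([(330,126),(437,97),(225,278),(298,500),(360,232),(462,200),(515,325),(415,352),(410,425),(548,380)])/4.5+[195,205]-0.4
def model(v):
    f=v[3]
    P=np.array([(34,-11.5,30),(34,-54.5,30),(-8,42,29.5),(-92,42,29.5),(f,-13,29),(f,-53,29),(f-50,-53,29),(f-50,-13,29),(-80,-11.5,20),(-80,-54.5,20)])/1000.
    P[4:8,0]=np.array([f,f,f-.05,f-.05]); return H(P,v[:3])
res=lambda v:(proj(model(v),"top")-px).ravel()
s=least_squares(res,[.6,-.215,.3,-.008],loss="soft_l1")
print(s.x,np.degrees(s.x[2]));print(np.round(res(s.x).reshape(-1,2),1).tolist())
p=s.x[:3]
for n,P in dict(mouth=(-80,-33,20),home=(9,-33,20),bar=(-50,37,34.5),jaw=(0,-23,24)).items():print(n,np.round(H(np.array(P)/1e3,p),4))
print(H([-.02,-.0046,.01],p),"sole centre guess; plate c",H([s.x[3]-.025,-.033,.02],p))
im=cv2.imread("pics/scene1.png")
S=[(-105,-62,8),(-105,50,8),(43,50,8),(43,-62,8),(34,-11.5,30),(34,-54.5,30),(-8,42,30),(-92,42,30)]
for u in proj(H(np.array(S)/1e3,p),"scene"):cv2.circle(im,tuple(int(t) for t in u.round()),1,(0,0,255),-1)
for u in proj(model(s.x)[4:8],"scene"):cv2.circle(im,tuple(int(t) for t in u.round()),1,(0,255,0),-1)
cv2.imwrite("pics/c2.png",cv2.resize(im[220:340,220:380],None,fx=5,fy=5,interpolation=2)[:600])
```

```text
[ 0.60440012 -0.21368983  0.30245248 -0.00706292] 17.329250320926594
[[-0.6, 0.3], [0.1, -1.5], [-0.1, 0.8], [-0.3, 0.1], [1.5, -0.2], [1.7, -0.9], [-0.3, -0.2], [-1.1, 1.7], [3.7, -0.7], [-2.3, 0.8]]
mouth [[ 0.5379 -0.269   0.02  ]]
home [[ 0.6228 -0.2425  0.02  ]]
bar [[ 0.5456 -0.1933  0.0345]]
jaw [[ 0.6113 -0.2356  0.024 ]]
[[ 0.58667811 -0.22403828  0.01      ]] sole centre guess; plate c [[ 0.58362202 -0.25474226  0.02      ]]
```

View pics/c2.png

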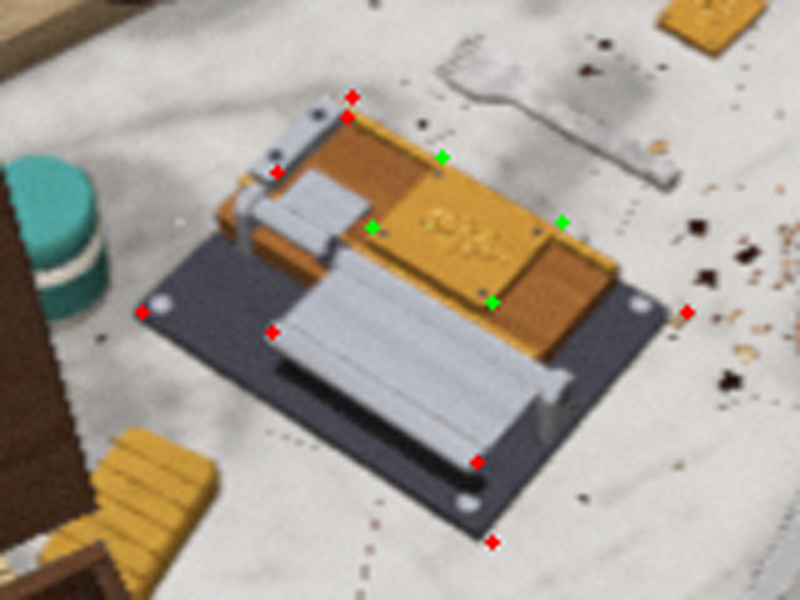

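The fit agrees with the networks to about 3 mm, and both views match: red marks on the sole corners and bar, green on the plate. Moving above the start point, high over the box.

servo_tool(increments=[[[0.4,-0.88,0.2],0.27,-0.28],[[0.4,-0.88,0.2],0.27,-0.28],[[0.4,-0.88,0.2],0.27,-0.28],[[0.4,-0.88,0.2],0.27,-0.28],[[0.4,-0.88,0.2],0.27,-0.28],[[0.4,-0.88,0.2],0.27,-0.28],[[0.4,-0.88,0],0.27,-0.28],[[0.4,-0.88,0],0.27,-0.28],[[0.4,-0.88,0],0.27,-0.28],[[0.4,-0.88,0],0.27,-0.28],[[0.4,-0.88,0],0.27,-0.28],[[0.4,-0.88,0],0.27,-0.28]])

```text
time_s: 2.2
eef_pos: [0.3726, 0.1219, 0.2797]
eef_rot: [-0.035, 3.14, 0.001]
contact_force: [0.2, 0.2, -0.7]
opening: 0.642
gripper_force: 0.0
```

servo_tool(increments=[[[0.4,-0.88,0],0.27,-0.28],[[0.4,-0.88,0],0.27,-0.28],[[0.4,-0.88,0],0.27,-0.28],[[0.4,-0.88,0],0.27,-0.28],[[0.4,-0.88,0],0.27,-0.28],[[0.4,-0.88,0],0.27,-0.28],[[0.4,-0.88,0],0.27,-0.28],[[0.4,-0.88,0],0.27,-0.28],[[0.4,-0.88,-0.2],0.27,-0.28],[[0.4,-0.88,-0.2],0.27,-0.28],[[0,0,-0.2],0,-0.28],[[0,0,0],0,-0.28]])

```text
time_s: 3.2
eef_pos: [0.5317, -0.2296, 0.2525]
eef_rot: [0.469, -3.103, -0.004]
contact_force: [0.5, 0.4, -0.2]
opening: 0.639
gripper_force: 0.0
```

```bash
cat >> h.py <<'E'
pose=(.6044,-.2137,.30245)
def tool():
    s=r.get_state();M=R.from_rotvec(s["eef_rot"]).as_matrix();a=pose[2];p=s["eef_pos"]
    d=p[:2]-pose[:2];hx=d@[np.cos(a),np.sin(a)];hy=d@[-np.sin(a),np.cos(a)]
    print("t%.2f tcp"%s["time_s"],p.round(4),"holder xy mm",(1e3*hx).round(1),(1e3*hy).round(1),"yaw err deg",np.degrees(np.arctan2(M[1,1],M[0,1])-a-np.pi/2).round(2),"tilt",M[:,2].round(3),"F",s["contact_force"].round(1),"M",s["moment"].round(2),"op",round(s["opening"],3))
E
python3 -c "
from h import *
tool()"
```

```text
t3.20 tcp [ 0.5317 -0.2296  0.2525] holder xy mm -74.2 6.5 yaw err deg -0.13 tilt [-0.004  0.002 -1.   ] F [ 0.5  0.4 -0.2] M [ 0.06  0.04 -0.  ] op 0.639
```

servo_tool(increments=[[[-0.07,-0.1,-0.7],0,-0.28],[[0,0,-0.8],0,-0.28],[[0,0,-0.8],0,-0.28],[[0,0,-0.8],0,-0.28],[[0,0,-0.7],0,-0.28],[[0,0,-0.5],0,-0.28],[[0,0,-0.3],0,-0.28],[[0,0,-0.1],0,-0.28],[[0,0,0],0,-0.28],[[0,0,0],0,-0.28]])

```text
time_s: 4.03
eef_pos: [0.5299, -0.2318, 0.0686]
eef_rot: [-0.476, 3.104, -0.001]
contact_force: [1.4, 0.1, 0.4]
opening: 0.638
gripper_force: 0.0
```

```bash
python3 -c "
from h import *
tool()
a=r.snapshot('top');b=r.snapshot('scene')
A=cv2.resize(a[200:340,190:370],None,fx=3,fy=3);B=cv2.resize(b[200:340,200:380],None,fx=3,fy=3)
cv2.imwrite('pics/c3.png',cv2.resize(np.hstack([A,B]),(800,312))[:,:,::-1])"
```

```text
t4.03 tcp [ 0.5299 -0.2318  0.0686] holder xy mm -76.5 4.9 yaw err deg 0.09 tilt [ 0.001 -0.    -1.   ] F [1.4 0.1 0.4] M [ 0.04 -0.03 -0.04] op 0.638
```

View pics/c3.png

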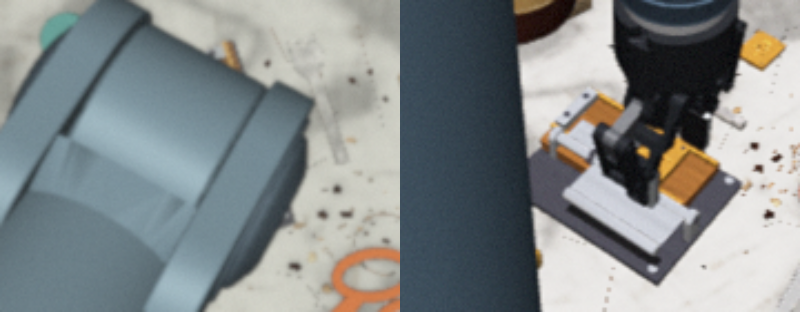

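The top view is blocked by the arm. The scene view shows both fingers, with the bar finger over the flap at about (640,190) and the pusher over the channel at about (690,130). I'll zoom in with predicted tip positions marked.

```bash
python3 -c "
from h import *
b=r.snapshot('scene')[:,:,::-1].copy()
b=cv2.resize(b[215:335,275:395],None,fx=5,fy=5,interpolation=2)
def dot(P,c):
    for u in proj(H(np.array(P)/1e3,pose),'scene'):
        cv2.circle(b,tuple(int(t) for t in ((u-[275,215]+.5)*5).round()),3,c,-1)
hx,hy=-76.5,4.9
for z,c in((68.6,(0,0,255)),(75,(255,0,255))):
  for y in(27.1,41.6,-27.1,-41.6):
    dot([(hx-11,hy+y,z),(hx+11,hy+y,z)],c)
dot([(-92,37,34.5),(-8,37,34.5),(-57,-13,29),(-57,-53,29)],(0,255,0))
cv2.imwrite('pics/c4.png',b)"
```

```text
(no output)
```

View pics/c4.png

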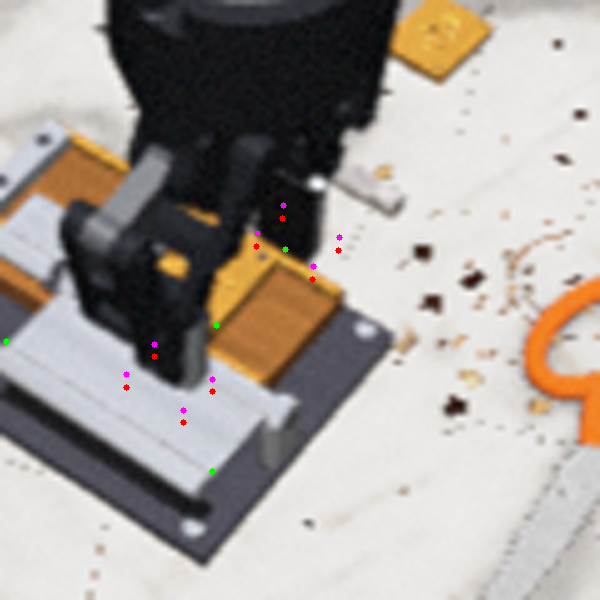

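Tips sit about 8 mm above the TCP. The bar finger is on the bar line (y≈37) and the pusher is in the channel (y≈-27), behind the plate. Now going down gently.

servo_tool(increments=[[[0,0,-0.4],0,-0.28],[[0,0,-0.3],0,-0.28],[[0,0,-0.1],0,-0.28],[[0,0,-0.05],0,-0.28],[[0,0,0],0,-0.28],[[0,0,0],0,-0.28]])

```text
time_s: 4.68
eef_pos: [0.53, -0.2327, 0.0341]
eef_rot: [-0.474, 3.105, -0.001]
contact_force: [0.3, -0.6, 1.2]
opening: 0.641
gripper_force: 0.0
```

servo_tool(increments=[[[0,0,-0.05],0,-0.28],[[0,0,-0.05],0,-0.28],[[0,0,-0.05],0,-0.28],[[0,0,0],0,-0.28],[[0,0,0],0,-0.28]])

```text
time_s: 5.1
eef_pos: [0.5302, -0.2326, 0.0283]
eef_rot: [-0.474, 3.104, -0.001]
contact_force: [-2.0, 0.4, 5.5]
opening: 0.642
gripper_force: 2.8
```

servo_tool(increments=[[[0,0,-0.05],0,-0.28],[[0,0,-0.05],0,-0.28],[[0,0,0],0,-0.28],[[0,0,0],0,-0.28]])

```text
time_s: 5.43
eef_pos: [0.5302, -0.2326, 0.0245]
eef_rot: [-0.474, 3.104, -0.001]
contact_force: [-1.3, 0.8, 6.6]
opening: 0.64
gripper_force: 3.4
```

servo_tool(increments=[[[0,0,-0.07],0,-0.28],[[0,0,-0.06],0,-0.28],[[0,0,0],0,-0.28],[[0,0,0],0,-0.28]])

```text
time_s: 5.77
eef_pos: [0.5304, -0.2331, 0.0196]
eef_rot: [-0.474, 3.104, -0.003]
contact_force: [-1.4, -0.3, 8.7]
opening: 0.64
gripper_force: 4.3
```

servo_tool(increments=[[[0,0,-0.05],0,-0.28],[[0,0,0],0,-0.28],[[0,0,0],0,-0.28]])

```text
time_s: 6.02
eef_pos: [0.5305, -0.2334, 0.0178]
eef_rot: [-0.474, 3.104, -0.004]
contact_force: [-2.1, -1.2, 9.2]
opening: 0.637
gripper_force: 4.7
```

```bash
python3 -c "
from h import *
tool()"
```

```text
t6.02 tcp [ 0.5305 -0.2334  0.0178] holder xy mm -76.4 3.2 yaw err deg 0.04 tilt [ 0.002 -0.002 -1.   ] F [-2.1 -1.2  9.2] M [0.15 0.46 0.08] op 0.637
```

servo_tool(increments=[[[0,0,-0.05],0,-0.28],[[0,0,0],0,-0.28],[[0,0,0],0,-0.28]])

```text
time_s: 6.27
eef_pos: [0.5306, -0.2336, 0.0168]
eef_rot: [-0.474, 3.103, -0.004]
contact_force: [-2.7, -0.3, 16.0]
opening: 0.642
gripper_force: 8.2
```

servo_tool(increments=[[[0,0,-0.04],0,-0.28],[[0,0,0],0,-0.28],[[0,0,0],0,-0.28]])

```text
time_s: 6.52
eef_pos: [0.5307, -0.2337, 0.0165]
eef_rot: [-0.474, 3.103, -0.005]
contact_force: [-6.6, 1.4, 25.0]
opening: 0.64
gripper_force: 12.6
```

The bar is on its firm stop: about 13 mm of stroke, and the force has risen past 10 N. Now pushing along the channel.

servo_tool(increments=[[[0.06,0.019,0.01],0,-0.28],[[0.08,0.025,0],0,-0.28],[[0.08,0.025,0],0,-0.28],[[0.08,0.025,0],0,-0.28],[[0.08,0.025,0],0,-0.28],[[0.08,0.025,0],0,-0.28],[[0,0,0],0,-0.28]])

```text
time_s: 7.1
eef_pos: [0.5447, -0.2299, 0.0165]
eef_rot: [0.472, -3.099, 0.011]
contact_force: [-16.6, -6.1, 29.8]
opening: 0.639
gripper_force: 15.5
```

```bash
python3 -c "
from h import *
tool()"
```

```text
t7.10 tcp [ 0.5447 -0.2299  0.0165] holder xy mm -61.8 2.3 yaw err deg -0.01 tilt [-0.006 -0.008 -1.   ] F [-16.6  -6.1  29.8] M [-0.4   3.72  0.49] op 0.639
```

servo_tool(increments=[[[0,0,0.03],0,-0.28],[[0,0,0],0,-0.28]])

```text
time_s: 7.27
eef_pos: [0.5458, -0.2295, 0.0168]
eef_rot: [0.472, -3.102, 0.009]
contact_force: [-12.4, -4.5, 20.9]
opening: 0.641
gripper_force: 10.9
```

```bash
python3 -c "
from h import *
tool()
b=r.snapshot('scene')[:,:,::-1].copy()
b=cv2.resize(b[215:335,260:380],None,fx=5,fy=5,interpolation=2)
cv2.imwrite('pics/c5.png',b)"
```

```text
t7.27 tcp [ 0.5458 -0.2295  0.0168] holder xy mm -60.6 2.4 yaw err deg -0.04 tilt [-0.003 -0.006 -1.   ] F [-12.4  -4.5  20.9] M [-0.47  2.45  0.3 ] op 0.641
```

View pics/c5.png

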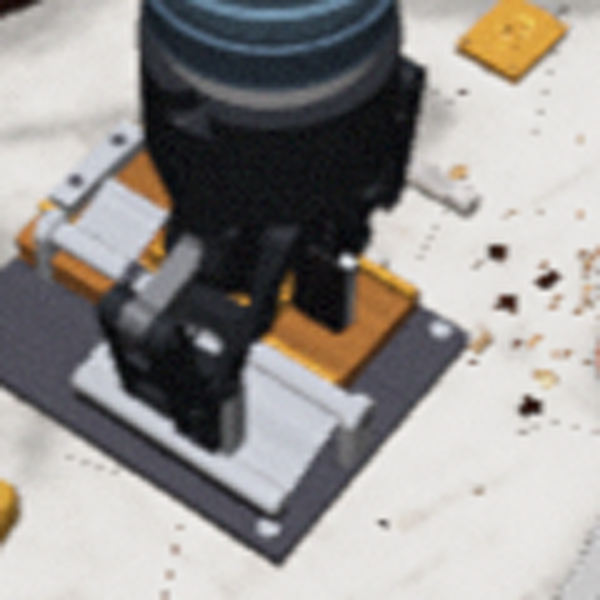

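The clip is flat down, with the bar finger on it at about (225,440). The pusher is on the bed behind the plate at about (345,320). Most of the drag looks like friction on the bar, so I'll keep going.

servo_tool(increments=[[[0.07,0.022,0.005],0,-0.28],[[0.07,0.022,0],0,-0.28],[[0.07,0.022,0],0,-0.28],[[0.07,0.022,0],0,-0.28],[[0.07,0.022,0],0,-0.28],[[0,0,0],0,-0.28]])

```text
time_s: 7.82
eef_pos: [0.5605, -0.2249, 0.0169]
eef_rot: [0.473, -3.102, 0.009]
contact_force: [-10.0, -5.0, 19.0]
opening: 0.642
gripper_force: 10.1
```

```bash
python3 -c "
from h import *
tool()"
```

```text
t7.82 tcp [ 0.5605 -0.2249  0.0169] holder xy mm -45.3 2.4 yaw err deg -0.0 tilt [-0.003 -0.006 -1.   ] F [-10.  -5.  19.] M [-0.42  2.2   0.3 ] op 0.642
```

servo_tool(increments=[[[0.07,0.022,0],0,-0.28],[[0.07,0.022,0],0,-0.28],[[0.07,0.022,0],0,-0.28],[[0.07,0.022,0],0,-0.28],[[0,0,0],0,-0.28]])

```text
time_s: 8.23
eef_pos: [0.5714, -0.2215, 0.017]
eef_rot: [0.473, -3.102, 0.009]
contact_force: [-10.4, -5.3, 19.1]
opening: 0.642
gripper_force: 10.1
```

servo_tool(increments=[[[0.05,0.016,0],0,-0.28],[[0.05,0.016,0],0,-0.28],[[0,0,0],0,-0.28]])

```text
time_s: 8.48
eef_pos: [0.5739, -0.2207, 0.017]
eef_rot: [0.471, -3.099, 0.01]
contact_force: [-10.5, -6.4, 18.1]
opening: 0.638
gripper_force: 9.7
```

```bash
python3 -c "
from h import *
tool()"
```

```text
t8.48 tcp [ 0.5739 -0.2207  0.017 ] holder xy mm -31.2 2.4 yaw err deg -0.05 tilt [-0.006 -0.007 -1.   ] F [-10.5  -6.4  18.1] M [-0.57  2.64  0.36] op 0.638
```

servo_tool(increments=[[[0.05,0.016,0],0,-0.28],[[0,0,0],0,-0.28],[[0,0,0],0,-0.28]])

```text
time_s: 8.73
eef_pos: [0.5773, -0.2196, 0.017]
eef_rot: [0.472, -3.102, 0.009]
contact_force: [-9.6, -5.4, 18.5]
opening: 0.639
gripper_force: 9.9
```

servo_tool(increments=[[[0.05,0.016,0],0,-0.28],[[0,0,0],0,-0.28],[[0,0,0],0,-0.28]])

```text
time_s: 8.98
eef_pos: [0.5775, -0.2196, 0.017]
eef_rot: [0.471, -3.099, 0.01]
contact_force: [-15.5, -6.7, 21.9]
opening: 0.64
gripper_force: 11.9
```

servo_tool(increments=[[[0.05,0.016,0],0,-0.28],[[0,0,0],0,-0.28],[[0,0,0],0,-0.28]])

```text
time_s: 9.23
eef_pos: [0.5775, -0.2195, 0.0169]
eef_rot: [0.469, -3.095, 0.012]
contact_force: [-20.1, -9.3, 25.3]
opening: 0.638
gripper_force: 13.8
```

```bash
python3 -c "
from h import *
tool()"
```

```text
t9.23 tcp [ 0.5775 -0.2195  0.0169] holder xy mm -27.4 2.5 yaw err deg -0.09 tilt [-0.01  -0.009 -1.   ] F [-20.1  -9.3  25.3] M [-1.22  4.22  0.38] op 0.638
```

Blocked at finger x = -27.4, against -27 expected, with the push force rising, so the plate is home. I'll ease off the push while the bar is still down, then raise.

servo_tool(increments=[[[-0.05,-0.016,0],0,-0.28],[[-0.06,-0.018,0],0,-0.28],[[-0.06,-0.018,0],0,-0.28],[[-0.06,-0.018,0],0,-0.28],[[0,0,0],0,-0.28]])

```text
time_s: 9.65
eef_pos: [0.577, -0.2198, 0.0174]
eef_rot: [-0.472, 3.099, -0.005]
contact_force: [1.1, -0.4, 10.5]
opening: 0.642
gripper_force: 5.3
```

```bash
python3 -c "
from h import *
tool()"
```

```text
t9.65 tcp [ 0.577  -0.2198  0.0174] holder xy mm -28.0 2.3 yaw err deg 0.01 tilt [ 0.007 -0.002 -1.   ] F [ 1.1 -0.4 10.5] M [ 0.24 -0.15 -0.13] op 0.642
```

Pushing force is gone and the clip is still down. Raising slowly so the jaw closes.

servo_tool(increments=[[[-0.02,-0.006,0.05],0,-0.28],[[0,0,0.05],0,-0.28],[[0,0,0.05],0,-0.28],[[0,0,0.05],0,-0.28],[[0,0,0.05],0,-0.28],[[0,0,0.1],0,-0.28],[[0,0,0.2],0,-0.28],[[0,0,0.4],0,-0.28],[[0,0,0.6],0,-0.28],[[0,0,0.8],0,-0.28],[[0,0,0.8],0,-0.28],[[0,0,0.8],0,-0.28]])

```text
time_s: 10.65
eef_pos: [0.5723, -0.2182, 0.1738]
eef_rot: [0.474, -3.105, -0.001]
contact_force: [0.2, -0.8, -0.3]
opening: 0.642
gripper_force: 0.0
```

servo_tool(increments=[[[-0.3,0.5,0.6],0,-0.28],[[-0.4,0.88,0.3],0,-0.28],[[-0.4,0.88,0],0,-0.28],[[-0.4,0.88,0],0,-0.28],[[-0.4,0.88,0],0,-0.28],[[-0.4,0.88,0],0,-0.28],[[-0.4,0.88,0],0,-0.28],[[-0.4,0.88,0],0,-0.28],[[-0.4,0.88,0],0,-0.28],[[0,0,0],0,-0.28],[[0,0,0],0,-0.28]])

```text
time_s: 11.57
eef_pos: [0.4319, 0.0845, 0.2087]
eef_rot: [0.481, -3.104, 0.0]
contact_force: [-0.3, -0.3, -0.5]
opening: 0.64
gripper_force: 0.0
```

```bash
python3 -c "
from h import *
tool()
a=r.snapshot('top');b=r.snapshot('scene')
A=cv2.resize(a[210:330,210:340],(400,369),interpolation=2);B=cv2.resize(b[220:340,240:370],(400,369),interpolation=2)
cv2.imwrite('pics/c6.png',np.hstack([A,B])[:,:,::-1])
for q in('plate','jaw_lip','bar_mid'):
  for c in('top','scene'):
    for d in r.spot_point(q,c):
      e=np.array(d['centre']);v=e[:2]-pose[:2];a_=pose[2]
      print(q,c,(1e3*np.array([v@[np.cos(a_),np.sin(a_)],v@[-np.sin(a_),np.cos(a_)],e[2]])).round(1),round(d['confidence'],2))
"
```

```text
t11.57 tcp [0.4319 0.0845 0.2087] holder xy mm -75.9 336.1 yaw err deg 0.28 tilt [-0. -0. -1.] F [-0.3 -0.3 -0.5] M [ 0.01  0.   -0.07] op 0.64
plate top [  9.3 -31.4  23. ] 0.93
plate top [-114.9 -241.1    1.4] 0.67
plate top [  80.2 -199.3    2.1] 0.67
plate top [ -33.1 -185.8    1.9] 0.56
plate scene [ -33.5 -189.9    2.6] 0.76
plate scene [1.4 1.9 4.2] 0.74
plate scene [  5.4 -29.6  21.6] 0.72
plate scene [-1.165e+02 -2.406e+02  2.000e-01] 0.57
jaw_lip top [ -1.2 -23.5  29.1] 0.61
jaw_lip scene [ -0.5 -23.5  28.2] 0.59
bar_mid top [-47.3  37.2  23.2] 0.77
bar_mid scene [-52.4  41.4  26. ] 0.57
```

View pics/c6.png

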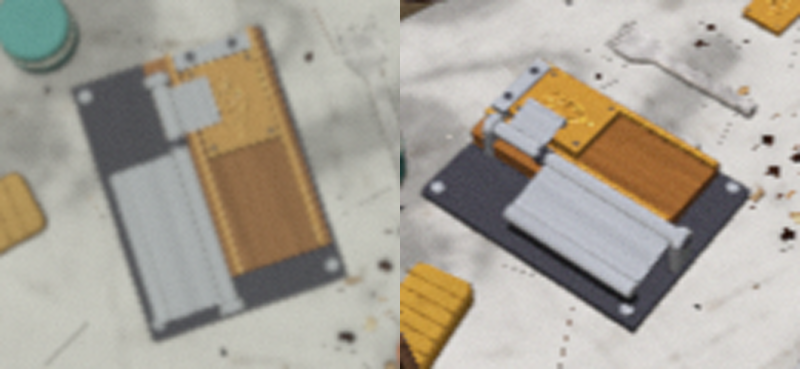

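Both views show the plate against the end stop (top view, around (240,95)) with the jaw resting on it. The other objects haven't moved and the arm is clear.

```bash
python3 -c "
from bench import r
print(r.finish_job())"
```

```text
the job is handed in; nothing more can be done
None
```

The plate is home against the end stop with the clip closed on it, the arm is clear, and the job was handed in at about 12 s.

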